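# Sweep spilled snack cups into their bay

### The arm

A 6-joint arm with a two-finger parallel gripper is mounted at the origin on the work surface. World frame = base frame: x ahead of the robot, y to its left, z up, the work surface at z = 0. Lengths are in m, angles in rad, forces in N, time in s.
With the tool pointing down it reaches from about 0.4 to 0.925 m from the base axis. Payload 3.4 kg.
Tool frame: the origin (TCP) lies midway between the tips of the shut fingers; the grasp point (between the pads) lies 19 mm behind it; y points along the fingers, z is the direction in which the jaws open and shut, and the axes are right-handed (so a half turn about y gives the same grasp; the last joint's range is limited). The gripper opens to 85 mm and grips with 20 to 120 N. Pads are 22 mm wide; open, the fingers measure 114 mm over their backs; the gripper's body (76 mm by 85 mm) begins 54 mm behind the grasp point. The pads swing forward as they close: fully open they stand 13 mm farther back than shut.
Start: joints at [1.216, 0.307, 1.506, -0, 1.328, -0.073], TCP at [0.16, 0.552, 0.231] pointing down, gripper open.
Joint ranges: [-3.12, 3.12], [-1.05, 2.28], [0.14, 2.33], [-1.42, 4.57], [0.1, 2.73], [-2.68, 2.68]. Speed limits (rad/s): [2.57, 2.57, 3.14, 3.14, 3.14, 3.14].

### API

Orientations are given as [roll, pitch, yaw] about the fixed x, y, z axes, in that order (R = Rz(yaw) Ry(pitch) Rx(roll)).
In Python, from rig import monitor, viewer, order gives the robot as it stands.
- The arm moves only by the tool servo_tool, never from a script. Its argument "increments" is a list of rows, each an object of numbers: "tx", "ty", "tz": the shift along the tool's x, y, z in mm; "rx", "ry", "rz": the turn, a rotation vector about the tool's x, y, z in degrees; "grip": the closure, from 0 (fully open) to 1 (shut). A call has exactly 5 rows; each row is the pose to reach, as a shift and turn from the pose commanded when the call began, along the tool's axes at that moment; what a row does not reach only later rows make up. A row lasts 1/12 s, in which the tool goes at most 41.7 mm and 7.16 degrees, less where a joint would pass 70% of its speed; a pose out of reach is approached as far as the arm can. A call with a gripper value outside its range is refused whole. The fingers move at their own pace and stop on an object; "newtons" is the grip in N (left out, the last holds). Time passes only in rows, so rows that repeat a pose let the fingers close, or fill a call up. It gives the time, the measured TCP pose, the force and the opening at its end, in the units of the state.
- monitor.observe(): the state, without advancing time (a new reading comes with each control period).
- viewer.snapshot(name): name is "scene" or "top" or "wrist"; returns the picture (480x640x3 uint8, red, green, blue); there is no depth.
- viewer.calibration(name): a dict with "K" (3x3 intrinsics, pixels), "distortion" ([k1, k2, p1, p2, k3] as OpenCV has them; the pictures are not rectified), "rvec" (rotation vector, rad) and "tvec" (3), from world to camera coordinates, as OpenCV has them; the wrist camera has in their place "mount" (4x4, takes a point from camera to tool coordinates, whose origin is the TCP and whose axes are the tool frame's). Camera axes: x right, y down, z forward; pixel columns grow to the right and rows downward; lengths in m; the calibration is good to about 2 mm. A picture is of the moment at which its call begins: read the wrist's pose just before it. calibration takes no time and is no camera call.
- order.sign_off(): hands the job in, once; it reports no verdict.
The state is a dict: "time_s": time; "joint_pos": joint angles; "qvel": joint speeds; "effort": joint torques, N m; "eef_pos": TCP position; "tool_rot": TCP orientation; "wrist_force": force on the tool from outside, world axes, zero at the start; "wrist_torque": the same for the moment, N m; "gripper_width": finger opening in m.
Only numpy, scipy, OpenCV 4.12 (cv2) and the standard library are available. Lean on these libraries where they do the work, as an engineer would, in place of code of your own. Each camera call takes 0.05 s, during which the arm holds its last target.

### The job

Three small purple snack cups have been spilled over the floor of the appliance garage. Keep the fingers closed and, pushing with their outside against the cups' sides, sweep the cups gently along the floor into the low three-sided steel bay, until every cup stands upright wholly inside it; do not pinch, lift or tip the cups. Leave the mug, tumbler, tea caddy, acrylic box, jar and the half-open door where they are.

Things in the scene. Friction and masses are not known exactly. Their poses are not given: they have to be found in the camera images.
- cup_a: small closed purple snack cup with a lilac foil lid, an upright cylinder 44 mm across and 26 mm tall, about 40 g, one of three alike; origin at the centre of its underside, z up its axis. It slides when pushed
- cup_b: small closed purple snack cup with a lilac foil lid, an upright cylinder 44 mm across and 26 mm tall, about 40 g, one of three alike; origin at the centre of its underside, z up its axis. It slides when pushed
- cup_c: small closed purple snack cup with a lilac foil lid, an upright cylinder 44 mm across and 26 mm tall, about 40 g, one of three alike; origin at the centre of its underside, z up its axis. It slides when pushed
- bay: fixed low bay of dark steel with a pale yellow floor mat level with the grey laminate (no lip): three walls 35 mm high and 8 mm thick round a clear space 170 mm (its x) by 140 mm (its y). Origin at the centre of that space on the floor. The open side faces the bay's +y, the mouth line lying at y = +70 mm; the closed back wall's inner face is at y = -70 mm, the side walls' inner faces at x = -85 and +85 mm. It is never moved by the robot; its place and yaw vary
- mug: white ceramic mug, 76 mm across, 90 mm tall, its handle reaching 36 mm beyond its side along its own +y; must be left alone; origin at the centre of its underside
- tumbler: short open stainless tumbler, 70 mm across, 75 mm tall; must be left alone; origin at the centre of its underside
- caddy: green round tea caddy with a brass band, 74 mm across, 85 mm tall; must be left alone; origin at the centre of its underside
- acrylic_box: clear acrylic box with a lid, 74 mm (its x) by 114 mm (its y), 61 mm tall; must be left alone; origin at the centre of its underside
- jar: closed jar, 60 mm across, 90 mm tall; must be left alone; origin at the centre of its underside
- door_edge (a point): top of the free edge of the brushed-steel swing door that stands half open at the far left, 195 mm tall, hinged at the back wall; it must be left as it stands. (Fixed equipment also stands along the back: a toaster, kettle and grinder about 0.17 to 0.2 m tall beyond x = 0.69 m, and steel walls 0.22 m tall at x = 0.89 m and y = -0.50 m)
Mind the look-alikes: they are no part of the job. Leave any red look-alike of the cup_a alone. What is shaped like the cup_b but red is not meant.

How it is judged:
By the outcome, as a careful person would: the job done as asked, in the order asked, and still so for the second after the job is handed in, with the robot touching nothing.
It also fails if it takes over 72 s, if anything falls off the work surface, if the arm or the gripper's body presses on something with over 40 N, if the wrist force passes 120 N, or if a joint passes its speed limit or range.

## Working session

There is one attempt and no reset: what is moved stays moved. The work goes in short steps, Python scripts to look and compute and a tool call to move; the robot and the scene stay as the last step left them, time stands still between calls to the robot, and variables do not carry over. Pictures are saved under pics/ and viewed, and the job is handed in when it is done.

Besides the shell and the picture viewer there is one more tool, called after "Emit:" as name(argument=value, ...) on one line, values as JSON. servo_tool: Moves the arm, as the interface text tells. Its arguments: {"type":"object","properties":{"increments":{"type":"array"},"newtons":{"type":"number"}},"required":["increments"]}

```bash
ls; mkdir -p pics; python3 - <<'E'
from rig import monitor, viewer, order
import cv2
print(monitor.observe())
for n in("scene","top","wrist"):
    im=viewer.snapshot(n); cv2.imwrite(f"pics/{n}0.png",im[:,:,::-1]); print(n,viewer.calibration(n))
E
```

```text
pics
{'time_s': 0.0, 'joint_pos': array([ 1.21549140e+00,  3.07557112e-01,  1.50768903e+00, -1.22836805e-05,
        1.32840426e+00, -7.34652666e-02]), 'qvel': array([ 0.00054706,  0.00165175, -0.00086547,  0.00083764, -0.00095115,
       -0.00051129]), 'effort': array([-1.91572872e-04, -4.57538509e+01, -2.51917809e+01,  1.71649126e-04,
        1.29234907e-02,  3.66031173e-06]), 'eef_pos': array([0.15968184, 0.55164372, 0.23038425]), 'tool_rot': array([-1.57284940e+00,  1.39150358e-04, -2.81836844e-01]), 'wrist_force': array([-0.24803077, -0.73764201,  0.49242625]), 'wrist_torque': array([-0.00199274,  0.0323999 , -0.04543978]), 'gripper_width': 0.08565827808805529}
scene {'K': array([[527.22812587,   0.        , 314.26223701],
       [  0.        , 527.22812587, 242.75112887],
       [  0.        ,   0.        ,   1.        ]]), 'distortion': array([0.00539655, 0.        , 0.        , 0.        , 0.        ]), 'rvec': array([ 2.35522725,  1.04278058, -0.33001353]), 'tvec': array([-0.44926806, -0.20979327,  1.42344636])}
top {'K': array([[489.85355955,   0.        , 308.62910311],
  
[... 204 characters left out ...]
[ 2.11822548, -2.16862598,  0.15592958]), 'tvec': array([0.11895986, 0.57530415, 1.21507327])}
wrist {'K': array([[355.98387373,   0.        , 322.53042602],
       [  0.        , 355.98387373, 230.25718869],
       [  0.        ,   0.        ,   1.        ]]), 'distortion': array([-0.00325763,  0.        ,  0.        ,  0.        ,  0.        ]), 'mount': array([[ 1.47305668e-03,  9.52907518e-01,  3.03257468e-01,
        -7.74610081e-02],
       [ 7.07921802e-04, -3.03258715e-01,  9.52907997e-01,
        -1.42964214e-01],
       [ 9.99998664e-01, -1.18900492e-03, -1.12130128e-03,
        -3.75822366e-04],
       [ 0.00000000e+00,  0.00000000e+00,  0.00000000e+00,
         1.00000000e+00]])}
```

View pics/scene0.png

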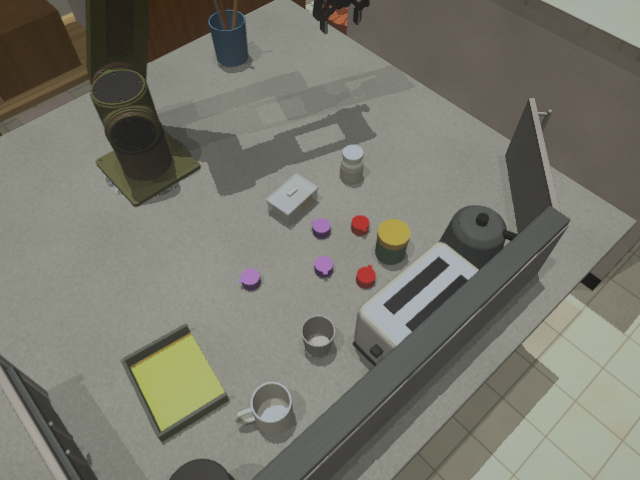

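View pics/top0.png

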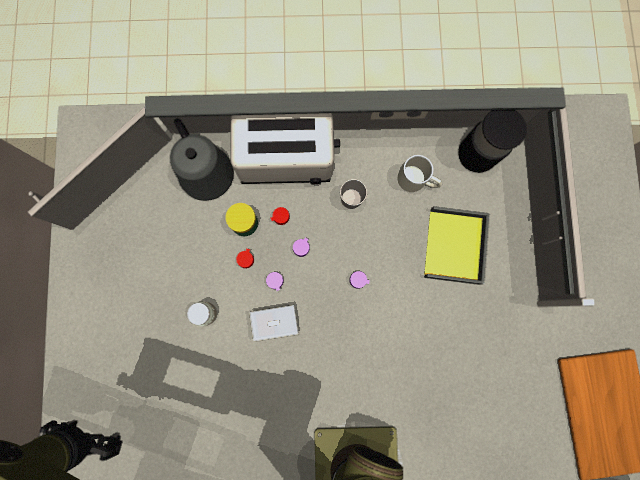

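View pics/wrist0.png

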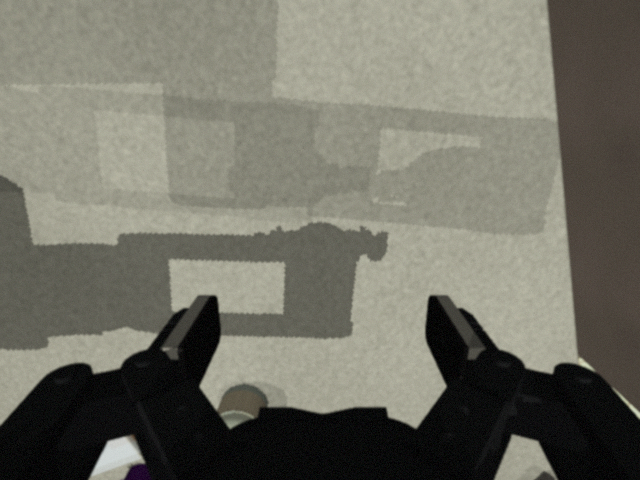

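The top view shows purple cups at about (301,247), (275,281) and (359,280). The two red look-alikes at (281,216) and (245,259) are to be left alone. The yellow-floored bay is at (455,245) with its mouth facing image-left. Next I'll measure positions.

```bash
cat > h.py <<'E'
import numpy as np,cv2
from rig import monitor,viewer,order
def ray(name,px):
    c=viewer.calibration(name);R=cv2.Rodrigues(c["rvec"])[0];t=c["tvec"]
    u=cv2.undistortPoints(np.array([[px]],float),c["K"],c["distortion"])[0,0]
    return -R.T@t, R.T@np.array([u[0],u[1],1.])
def onz(name,px,z):
    o,d=ray(name,px);return (o+d*(z-o[2])/d[2])[:2]
def masks(im):
    hsv=cv2.cvtColor(im,cv2.COLOR_RGB2HSV)
    return dict(purple=cv2.inRange(hsv,(130,60,60),(165,255,255)),
     red=cv2.inRange(hsv,(0,150,80),(6,255,255))|cv2.inRange(hsv,(172,150,80),(180,255,255)),
     yellow=cv2.inRange(hsv,(24,90,90),(38,255,255)))
def blobs(m,amin=60):
    out=[]
    for c in cv2.findContours(m,cv2.RETR_EXTERNAL,cv2.CHAIN_APPROX_NONE)[0]:
        if cv2.contourArea(c)>amin: out.append(c)
    return out
def cups(name="top",im=None,cols=("purple","red")):
    if im is None: im=viewer.snapshot(name)
    M=masks(im)
    res={}
    for k in cols:
        res[k]=[]
        for c in blobs(M[k],80):
            # the near-top lid: distance-transform centre of lid
            m=np.zeros(M[k].shape,np.uint8);cv2.drawContours(m,[c],-1,255,-1)
            m=cv2.morphologyEx(m,cv2.MORPH_OPEN,cv2.getStructuringElement(cv2.MORPH_ELLIPSE,(9,9)))
            mm=cv2.moments(m,True)
            if mm["m00"]==0: continue
            p=(mm["m10"]/mm["m00"],mm["m01"]/mm["m00"])
            res[k].append((np.round(p,1),np.round(onz(name,p,0.02),4),int(mm["m00"])))
    return im,res
E
python3 - <<'E'
from h import *
im=cv2.imread("pics/top0.png")[:,:,::-1].copy()
sc=cv2.imread("pics/scene0.png")[:,:,::-1].copy()
for n,i in(("top",im),("scene",sc)):
    print(n)
    for k,v in cups(n,i)[1].items():
        for x in v: print(k,*x)
    for c in blobs(masks(i)["yellow"],2000):
        r=cv2.minAreaRect(c);b=cv2.boxPoints(r)
        print("bay",[np.round(onz(n,p,0),3) for p in b], [np.round(onz(n,p,0),3) for p in cv2.approxPolyDP(c,8,True)[:,0].astype(float)])
# approximate others in top
for nm,px,z in [("mug",(418,170),.09),("mughandle",(436,183),.06),("tumb",(353,193),.075),("caddy",(240,218),.085),("jar",(200,312),.09),("box",(274,322),.061),("walltop_FL",(428,283),.035),("mouth near",(431,209),.035),("toaster",(322,180),.1)]:
    print(nm,np.round(onz("top",px,z),3))
cv2.imwrite("pics/crop0.png",cv2.resize(im[140:350,180:500],None,fx=2.5,fy=2.5)[:,:,::-1])
E
```

```text
top
purple [274.3 280.2] [0.4773 0.1967] 220
purple [357.9 279.2] [ 0.4748 -0.0196] 220
purple [300.6 247. ] [0.562  0.1268] 222
red [244.5 258.9] [0.5344 0.2735] 225
red [280.6 215. ] [0.6485 0.1779] 216
bay [array([ 0.486, -0.195]), array([ 0.653, -0.221]), array([ 0.636, -0.364]), array([ 0.469, -0.336])] [array([ 0.651, -0.222]), array([ 0.491, -0.196]), array([ 0.471, -0.335]), array([ 0.632, -0.36 ])]
scene
purple [249.8 278.3] [ 0.4755 -0.0216] 295
purple [323.2 266. ] [0.5636 0.124 ] 306
purple [320.8 227.9] [0.4799 0.1932] 272
red [365.6 274.8] [0.6459 0.1794] 235
red [360.1 222.7] [0.533  0.2746] 197
bay [array([ 0.463, -0.343]), array([ 0.486, -0.195]), array([ 0.646, -0.221]), array([ 0.619, -0.358])] [array([ 0.486, -0.197]), array([ 0.468, -0.333]), array([ 0.617, -0.358]), array([ 0.637, -0.22 ])]
mug [ 0.742 -0.175]
mughandle [ 0.715 -0.226]
tumb [ 0.69 -0.01]
caddy [0.63  0.276]
jar [0.4   0.373]
box [0.371 0.196]
walltop_FL [ 0.46  -0.197]
mouth near [ 0.652 -0.216]
toaster [0.719 0.069]
```

View pics/crop0.png

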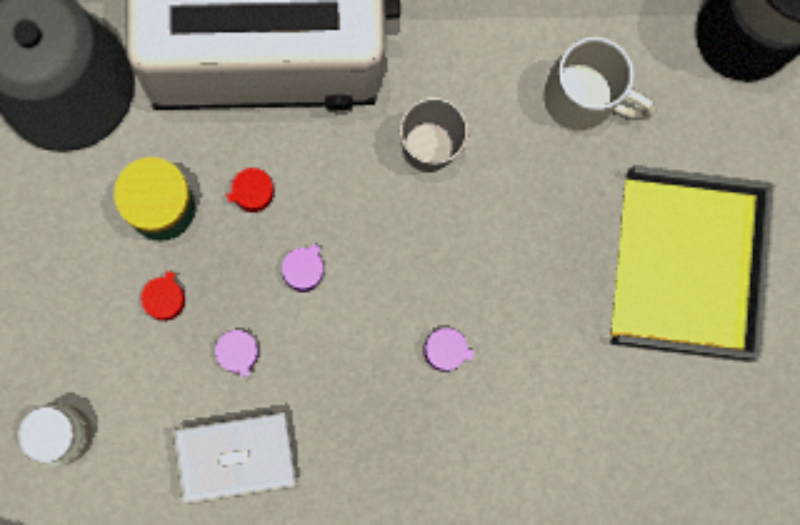

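```bash
cat >> h.py <<'E'
from scipy.spatial.transform import Rotation as Ro
def inc(*tg):
    """tg: (x,y,z,yawdeg) world targets -> tool-frame shift mm and rotvec deg from the current pose"""
    s=monitor.observe();p=s["eef_pos"];R=Ro.from_euler("xyz",s["tool_rot"])
    print("t",round(s["time_s"],2),"tcp",np.round(p,4),"yaw",round(np.degrees(s["tool_rot"][2]),1),"F",np.round(s["wrist_force"],1),"w",round(s["gripper_width"],4))
    for x,y,z,yaw in tg:
        d=R.inv().apply(np.array([x,y,z])-p)*1000
        r=(R.inv()*Ro.from_euler("xyz",[-90,0,yaw],degrees=True)).as_rotvec(degrees=True)
        print((x,y,z,yaw),"->",np.round(d,1),np.round(r,1),"len",round(np.linalg.norm(d)))
E
cat > g.py <<'E'
import numpy as np
def push(c,t,back=45,fin=33):
    c=np.array(c);t=np.array(t);d=(t-c);L=np.linalg.norm(d);d/=L
    print("yaw",round(np.degrees(np.arctan2(d[1],d[0])),1),"start",np.round(c-back*1e-3*d,4),"end",np.round(t-fin*1e-3*d,4),"L",round(L,3))
O=np.array([.5585,-.278]);ex=np.array([.989,-.149]);ey=np.array([.149,.989])
def b2w(x,y): return O+ex*x/1000+ey*y/1000
def w2b(p): d=np.array(p)-O; return np.round([d@ex*1000,d@ey*1000],1)
E
python3 - <<'E'
from h import *
from g import *
push([.475,-.0205],b2w(50,-35)); push([.563,.1255],b2w(0,-35)); push([.4785,.195],b2w(-30,130))
inc((.36,.37,.2,-45),(.457,.021,.2,-67))
E
```

```text
yaw -66.9 start [0.4573 0.0209] end [ 0.5898 -0.2897] L 0.326
yaw -91.3 start [0.564  0.1705] end [ 0.554  -0.2796] L 0.438
yaw -78.4 start [0.4695 0.2391] end [ 0.5416 -0.1126] L 0.347
t 0.15 tcp [0.1597 0.5518 0.2306] yaw -16.1 F [ 0.5 -0.1  0.4] w 0.0855
(0.36, 0.37, 0.2, -45) -> [ 242.9   30.7 -118.9] [ 0.1 28.9  0. ] len 272
(0.457, 0.021, 0.2, -67) -> [ 433.2   31.2 -427.1] [ 0.1 50.9  0. ] len 609
```

Emit:
servo_tool(increments=[{"tx":35,"ty":5,"tz":-17,"ry":5,"grip":1},{"tx":70,"ty":10,"tz":-34,"ry":11,"grip":1},{"tx":105,"ty":15,"tz":-51,"ry":17,"grip":1},{"tx":140,"ty":20,"tz":-68,"ry":23,"grip":1},{"tx":175,"ty":25,"tz":-86,"ry":29,"grip":1}], newtons=60)

```text
validation failed for argument at $.in...
```

```bash
python3 - <<'E'
from h import *
inc((.40,.28,.2,-60),(.44,.12,.2,-67),(.457,.021,.2,-67))
E
```

```text
t 0.15 tcp [0.1597 0.5518 0.2306] yaw -16.1 F [ 0.5 -0.1  0.4] w 0.0855
(0.4, 0.28, 0.2, -60) -> [ 306.4   30.9 -194.2] [ 0.1 43.9  0. ] len 364
(0.44, 0.12, 0.2, -67) -> [ 389.3   31.1 -336.8] [ 0.1 50.9  0. ] len 516
(0.457, 0.021, 0.2, -67) -> [ 433.2   31.2 -427.1] [ 0.1 50.9  0. ] len 609
```

Emit:
servo_tool(increments=[{"tx":35,"ty":5,"tz":-17,"rx":0,"ry":5,"rz":0,"grip":1},{"tx":70,"ty":10,"tz":-34,"rx":0,"ry":11,"rz":0,"grip":1},{"tx":105,"ty":15,"tz":-51,"rx":0,"ry":17,"rz":0,"grip":1},{"tx":140,"ty":20,"tz":-68,"rx":0,"ry":23,"rz":0,"grip":1},{"tx":175,"ty":25,"tz":-86,"rx":0,"ry":29,"rz":0,"grip":1}], newtons=60)

```text
time_s: 0.57
eef_pos: [0.3049, 0.4198, 0.2059]
tool_rot: [-1.571, -0.0, -0.792]
wrist_force: [1.1, 0.7, -0.2]
gripper_width: 0.0256
```

```bash
python3 - <<'E'
from h import *
inc((.40,.28,.2,-60),(.44,.12,.2,-67),(.457,.021,.2,-67))
E
```

```text
t 0.57 tcp [0.3049 0.4198 0.2059] yaw -45.4 F [ 1.1  0.7 -0.2] w 0.0256
(0.4, 0.28, 0.2, -60) -> [166.3   5.9 -30.5] [ 0.  14.6  0. ] len 169
(0.44, 0.12, 0.2, -67) -> [ 308.3    5.9 -114.4] [ 0.  21.6  0. ] len 329
(0.457, 0.021, 0.2, -67) -> [ 390.7    5.9 -171.8] [ 0.  21.6  0. ] len 427
```

Emit:
servo_tool(increments=[{"tx":40,"ty":1,"tz":-8,"rx":0,"ry":4,"rz":0,"grip":1},{"tx":80,"ty":3,"tz":-16,"rx":0,"ry":8,"rz":0,"grip":1},{"tx":120,"ty":4,"tz":-22,"rx":0,"ry":12,"rz":0,"grip":1},{"tx":160,"ty":6,"tz":-30,"rx":0,"ry":16,"rz":0,"grip":1},{"tx":196,"ty":6,"tz":-46,"rx":0,"ry":20,"rz":0,"grip":1}])

```text
time_s: 0.98
eef_pos: [0.4118, 0.2483, 0.2]
tool_rot: [-1.569, -0.0, -1.141]
wrist_force: [0.5, -0.0, -0.6]
gripper_width: -0.0001
```

```bash
python3 - <<'E'
from h import *
inc((.44,.12,.2,-67),(.457,.021,.15,-67))
E
```

```text
t 0.98 tcp [0.4118 0.2483 0.2   ] yaw -65.3 F [ 0.5 -0.  -0.6] w -0.0001
(0.44, 0.12, 0.2, -67) -> [128.3   0.  -27.9] [-0.1  1.7  0. ] len 131
(0.457, 0.021, 0.15, -67) -> [225.4  50.  -53.8] [-0.1  1.7  0. ] len 237
```

Emit:
servo_tool(increments=[{"tx":38,"ty":0,"tz":-8,"rx":0,"ry":1,"rz":0,"grip":1},{"tx":76,"ty":0,"tz":-16,"rx":0,"ry":2,"rz":0,"grip":1},{"tx":115,"ty":0,"tz":-26,"rx":0,"ry":2,"rz":0,"grip":1},{"tx":154,"ty":8,"tz":-36,"rx":0,"ry":2,"rz":0,"grip":1},{"tx":191,"ty":20,"tz":-46,"rx":0,"ry":2,"rz":0,"grip":1}])

```text
time_s: 1.4
eef_pos: [0.4494, 0.055, 0.1811]
tool_rot: [-1.568, -0.001, -1.172]
wrist_force: [-0.4, 0.5, -0.4]
gripper_width: -0.0002
```

```bash
python3 - <<'E'
from h import *
inc((.456,.024,.1,-67),(.456,.024,.008,-67))
E
```

```text
t 1.4 tcp [0.4494 0.055  0.1811] yaw -67.1 F [-0.4  0.5 -0.4] w -0.0002
(0.456, 0.024, 0.1, -67) -> [31.  81.1 -6.2] [-0.2 -0.1  0.1] len 87
(0.456, 0.024, 0.008, -67) -> [ 30.9 173.1  -6.5] [-0.2 -0.1  0.1] len 176
```

Emit:
servo_tool(increments=[{"tx":15,"ty":10,"tz":-3,"rx":0,"ry":0,"rz":0,"grip":1},{"tx":30,"ty":40,"tz":-6,"rx":0,"ry":0,"rz":0,"grip":1},{"tx":30,"ty":80,"tz":-6,"rx":0,"ry":0,"rz":0,"grip":1},{"tx":30,"ty":115,"tz":-6,"rx":0,"ry":0,"rz":0,"grip":1},{"tx":30,"ty":130,"tz":-6,"rx":0,"ry":0,"rz":0,"grip":1}])

```text
time_s: 1.82
eef_pos: [0.4516, 0.0265, 0.0469]
tool_rot: [-1.576, 0.003, -1.173]
wrist_force: [0.2, -0.3, 0.1]
gripper_width: 0.0002
```

```bash
python3 - <<'E'
from h import *
inc((.456,.024,.008,-67))
for n in("scene","wrist"):
    im=viewer.snapshot(n); cv2.imwrite(f"pics/{n}1.png",im[:,:,::-1])
E
```

```text
t 1.82 tcp [0.4516 0.0265 0.0469] yaw -67.2 F [ 0.2 -0.3  0.1] w 0.0002
(0.456, 0.024, 0.008, -67) -> [ 4.1 38.9  3.3] [ 0.3 -0.2 -0.1] len 39
```

View pics/wrist1.png

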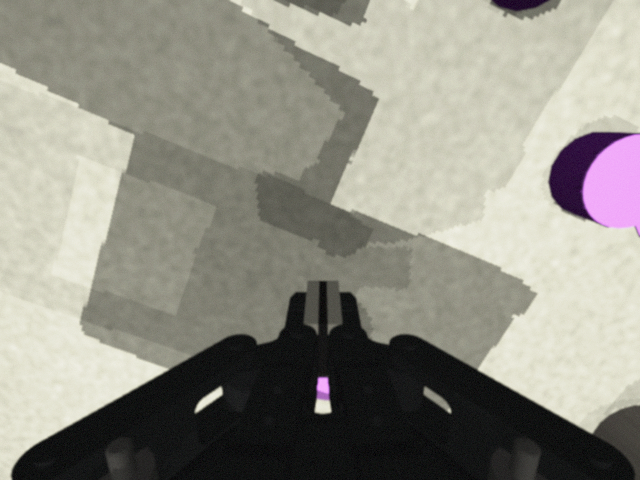

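View pics/scene1.png

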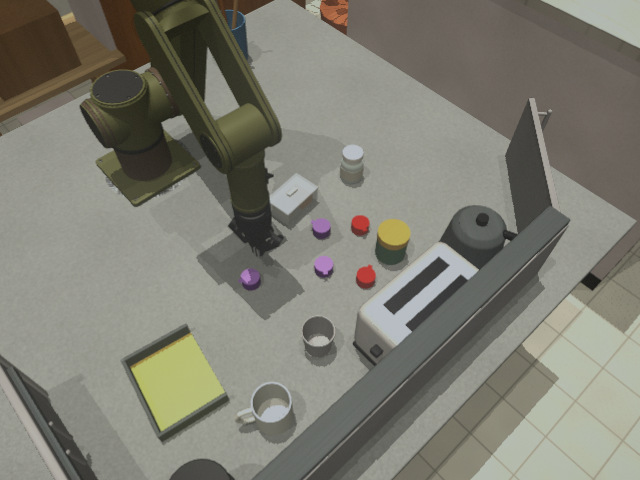

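The wrist view shows the shut fingertips at (322,300), about 16 mm wide. cup_c's lid is at about (615,180), clear of the fingers. Next I lower the tool and push cup_c.

```bash
python3 - <<'E'
from h import *
from g import *
im=cv2.imread("pics/scene1.png")[:,:,::-1].copy()
for x in cups("scene",im)[1]["purple"]: print(*x)
push([.475,-.0208],b2w(50,-35),48)
inc((.4562,.0234,.006,-67),(.59,-.29,.006,-67))
E
```

```text
[250.1 278.8] [ 0.4768 -0.0219] 324
[323.3 266.1] [0.5638 0.1239] 309
[320.9 228.1] [0.4804 0.1931] 279
yaw -66.9 start [0.4562 0.0233] end [ 0.5898 -0.2897] L 0.325
t 1.92 tcp [0.4515 0.0269 0.0476] yaw -67.2 F [-1.   0.8 -0.1] w -0.0005
(0.4562, 0.0234, 0.006, -67) -> [ 5.2 41.5  3.3] [ 0.4 -0.2 -0.2] len 42
(0.59, -0.29, 0.006, -67) -> [345.9  40.4   5.1] [ 0.4 -0.2 -0.2] len 348
```

Emit:
servo_tool(increments=[{"tx":1,"ty":12,"tz":2,"rx":0,"ry":0,"rz":0,"grip":1},{"tx":1,"ty":25,"tz":4,"rx":0,"ry":0,"rz":0,"grip":1},{"tx":1,"ty":34,"tz":4,"rx":0,"ry":0,"rz":0,"grip":1},{"tx":1,"ty":38,"tz":4,"rx":0,"ry":0,"rz":0,"grip":1},{"tx":1,"ty":40,"tz":4,"rx":0,"ry":0,"rz":0,"grip":1}])

```text
time_s: 2.33
eef_pos: [0.4586, 0.0278, 0.0105]
tool_rot: [-1.571, -0.0, -1.172]
wrist_force: [0.3, -1.1, 1.2]
gripper_width: 0.0001
```

```bash
python3 - <<'E'
from h import *
inc((.4562,.0234,.006,-67),(.59,-.29,.006,-67))
E
```

```text
t 2.33 tcp [0.4586 0.0278 0.0105] yaw -67.1 F [ 0.3 -1.1  1.2] w 0.0001
(0.4562, 0.0234, 0.006, -67) -> [ 3.1  4.5 -3.9] [-0.  -0.1  0. ] len 7
(0.59, -0.29, 0.006, -67) -> [343.9   4.5  -2.5] [-0.  -0.1  0. ] len 344
```

Emit:
servo_tool(increments=[{"tx":2,"ty":4,"tz":-3,"rx":0,"ry":0,"rz":0,"grip":1},{"tx":10,"ty":4,"tz":-3,"rx":0,"ry":0,"rz":0,"grip":1},{"tx":18,"ty":4,"tz":-3,"rx":0,"ry":0,"rz":0,"grip":1},{"tx":28,"ty":4,"tz":-3,"rx":0,"ry":0,"rz":0,"grip":1},{"tx":38,"ty":4,"tz":-3,"rx":0,"ry":0,"rz":0,"grip":1}])

```text
time_s: 2.75
eef_pos: [0.4713, -0.0096, 0.0067]
tool_rot: [-1.57, -0.001, -1.172]
wrist_force: [0.5, 0.2, -0.3]
gripper_width: 0.0001
```

```bash
python3 - <<'E'
from h import *
from g import *
inc((.59,-.29,.006,-67))
for n in("top","scene"):
    im,r=cups(n); cv2.imwrite(f"pics/{n}2.png",im[:,:,::-1])
    for x in r["purple"]: print(n,*x,w2b(x[1]))
E
```

```text
t 2.75 tcp [ 0.4713 -0.0096  0.0067] yaw -67.2 F [ 0.5  0.2 -0.3] w 0.0001
(0.59, -0.29, 0.006, -67) -> [304.5   0.9   0.5] [-0.1 -0.2  0. ] len 304
top [274.6 280.1] [0.4773 0.1958] 230 [-150.9  456.5]
top [300.6 247.2] [0.5617 0.1268] 222 [-57.2 400.8]
scene [245.  287.5] [ 0.4869 -0.0444] 333 [-105.6  220.4]
scene [323.3 266.1] [0.5639 0.1239] 314 [-54.5 398.3]
scene [320.9 228.1] [0.4805 0.193 ] 280 [-147.3  454.2]
```

Emit:
servo_tool(increments=[{"tx":12,"ty":0,"tz":0,"rx":0,"ry":0,"rz":0,"grip":1},{"tx":24,"ty":0,"tz":0,"rx":0,"ry":0,"rz":0,"grip":1},{"tx":37,"ty":0,"tz":0,"rx":0,"ry":0,"rz":0,"grip":1},{"tx":50,"ty":0,"tz":0,"rx":0,"ry":0,"rz":0,"grip":1},{"tx":63,"ty":0,"tz":0,"rx":0,"ry":0,"rz":0,"grip":1}])

```text
time_s: 3.27
eef_pos: [0.4957, -0.068, 0.0063]
tool_rot: [-1.571, -0.0, -1.172]
wrist_force: [0.6, 0.2, 0.8]
gripper_width: 0.0001
```

```bash
cat > look.py <<'E'
import sys
from h import *
from g import *
a=[float(v) for v in sys.argv[2:]]
inc(*[a[i:i+4] for i in range(0,len(a),4)])
for n in("top","scene"):
    im,r=cups(n); cv2.imwrite(f"pics/{n}{sys.argv[1]}.png",im[:,:,::-1])
    s=monitor.observe();p=s["eef_pos"];R=Ro.from_euler("xyz",s["tool_rot"])
    for x in r["purple"]:
        w=x[1]-([0.0015,-0.001] if n=="scene" else 0)
        print(n,x[0],np.round(w,4),"bay",w2b(w),"tool",np.round(R.inv().apply(np.r_[w,p[2]]-p)*1000,1)[[0,2]])
E
python3 look.py 3 .59 -.29 .006 -67
```

```text
t 3.27 tcp [ 0.4957 -0.068   0.0063] yaw -67.2 F [0.6 0.2 0.8] w 0.0001
(0.59, -0.29, 0.006, -67.0) -> [241.2   0.4   0.8] [-0.  -0.2  0. ] len 241
top [300.7 247.2] [0.5616 0.1265] bay [-57.2 400.5] tool [-156.5  135. ]
scene [230.1 310.5] [ 0.509 -0.103] bay [-75.  165.7] tool [35.9 -2.2]
scene [323.3 266. ] [0.5623 0.1252] bay [-56.3 399.3] tool [-153.9  135.2]
scene [320.8 228. ] [0.4786 0.1941] bay [-149.4  455. ] tool [-249.8   84.6]
```

Tracking well: the cup is 36 mm ahead and 2 mm to the side.

Emit:
servo_tool(increments=[{"tx":13,"ty":0,"tz":0,"rx":0,"ry":0,"rz":0,"grip":1},{"tx":27,"ty":0,"tz":0,"rx":0,"ry":0,"rz":0,"grip":1},{"tx":41,"ty":0,"tz":0,"rx":0,"ry":0,"rz":0,"grip":1},{"tx":55,"ty":0,"tz":0,"rx":0,"ry":0,"rz":0,"grip":1},{"tx":69,"ty":0,"tz":0,"rx":0,"ry":0,"rz":0,"grip":1}])

```text
time_s: 3.78
eef_pos: [0.5225, -0.1317, 0.0063]
tool_rot: [-1.571, -0.0, -1.172]
wrist_force: [-0.0, 1.2, -0.9]
gripper_width: -0.0003
```

```bash
python3 look.py 4 .59 -.29 .006 -67
```

```text
t 3.78 tcp [ 0.5225 -0.1317  0.0063] yaw -67.2 F [-0.   1.2 -0.9] w -0.0003
(0.59, -0.29, 0.006, -67.0) -> [172.1   0.4   0.7] [-0.  -0.2  0. ] len 172
top [300.6 247.2] [0.5617 0.1268] bay [-57.2 400.8] tool [-226.4  135.2]
scene [213.5 336.6] [ 0.5349 -0.1661] bay [-40.  107.2] tool [34.7 -2.9]
scene [323.4 266.1] [0.5624 0.1252] bay [-56.2 399.3] tool [-223.3  135.1]
scene [320.8 228.1] [0.4787 0.1941] bay [-149.3  455. ] tool [-319.2   84.5]
```

Emit:
servo_tool(increments=[{"tx":13,"ty":0,"tz":-0.5,"rx":0,"ry":0,"rz":0,"grip":1},{"tx":27,"ty":0,"tz":-1,"rx":0,"ry":0,"rz":0,"grip":1},{"tx":41,"ty":0,"tz":-1,"rx":0,"ry":0,"rz":0,"grip":1},{"tx":55,"ty":0,"tz":-1,"rx":0,"ry":0,"rz":0,"grip":1},{"tx":69,"ty":0,"tz":-1,"rx":0,"ry":0,"rz":0,"grip":1}])

```text
time_s: 4.3
eef_pos: [0.5484, -0.1956, 0.0063]
tool_rot: [-1.571, -0.0, -1.172]
wrist_force: [0.9, 0.3, -0.5]
gripper_width: 0.0003
```

Emit:
servo_tool(increments=[{"tx":13,"ty":0,"tz":0,"rx":0,"ry":0,"rz":0,"grip":1},{"tx":26,"ty":0,"tz":0,"rx":0,"ry":0,"rz":0,"grip":1},{"tx":39,"ty":0,"tz":0,"rx":0,"ry":0,"rz":0,"grip":1},{"tx":50,"ty":0,"tz":0,"rx":0,"ry":0,"rz":0,"grip":1},{"tx":60,"ty":0,"tz":0,"rx":0,"ry":0,"rz":0,"grip":1}])

```text
time_s: 4.72
eef_pos: [0.5714, -0.2507, 0.0063]
tool_rot: [-1.571, -0.0, -1.172]
wrist_force: [-0.3, 0.8, -0.3]
gripper_width: 0.0002
```

```bash
python3 look.py 5 .59 -.29 .006 -67
```

```text
t 4.72 tcp [ 0.5714 -0.2507  0.0063] yaw -67.2 F [-0.3  0.8 -0.3] w 0.0002
(0.59, -0.29, 0.006, -67.0) -> [43.4  0.3  1.8] [-0.  -0.2  0. ] len 43
top [274.6 280.3] [0.477  0.1958] bay [-151.2  456.4] tool [-450.5   85.5]
top [300.7 247.3] [0.5615 0.1266] bay [-57.3 400.6] tool [-354.   136.6]
scene [180.5 390.3] [ 0.5847 -0.2833] bay [26.7 -1.3] tool [34.1 -0.9]
scene [323.2 266.1] [0.5623 0.1249] bay [-56.3 399. ] tool [-350.9  136.6]
scene [320.8 227.5] [0.4775 0.1951] bay [-150.6  455.8] tool [-448.4   85.6]
```

View pics/scene5.png

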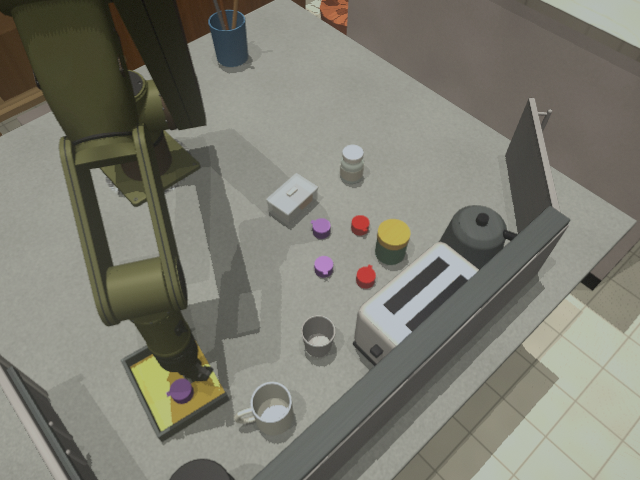

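cup_c is inside the bay at scene pixel (180,390), bay coordinates (27,-1) mm. I'll push it about 37 mm farther into the corner, then back off and lift.

Emit:
servo_tool(increments=[{"tx":9,"ty":0,"tz":0,"rx":0,"ry":0,"rz":0,"grip":1},{"tx":18,"ty":0,"tz":0,"rx":0,"ry":0,"rz":0,"grip":1},{"tx":26,"ty":0,"tz":0,"rx":0,"ry":0,"rz":0,"grip":1},{"tx":33,"ty":0,"tz":0,"rx":0,"ry":0,"rz":0,"grip":1},{"tx":36,"ty":0,"tz":0,"rx":0,"ry":0,"rz":0,"grip":1}])

```text
time_s: 5.23
eef_pos: [0.5858, -0.2839, 0.0064]
tool_rot: [-1.57, -0.001, -1.172]
wrist_force: [-0.1, 0.5, -0.1]
gripper_width: -0.0001
```

Emit:
servo_tool(increments=[{"tx":-10,"ty":0,"tz":0,"rx":0,"ry":0,"rz":0,"grip":1},{"tx":-30,"ty":-10,"tz":0,"rx":0,"ry":3,"rz":0,"grip":1},{"tx":-50,"ty":-40,"tz":0,"rx":0,"ry":8,"rz":0,"grip":1},{"tx":-75,"ty":-70,"tz":0,"rx":0,"ry":14,"rz":0,"grip":1},{"tx":-100,"ty":-100,"tz":0,"rx":0,"ry":20,"rz":0,"grip":1}])

```text
time_s: 5.65
eef_pos: [0.5443, -0.1886, 0.1065]
tool_rot: [-1.573, 0.002, -1.527]
wrist_force: [0.2, -0.8, 0.3]
gripper_width: 0.0001
```

```bash
python3 look.py 6 .56 0 .11 -91  .563 .175 .11 -91; python3 - <<'E'
from g import *
push([.562,.126],b2w(-3,-35),48)
E
```

```text
t 5.65 tcp [ 0.5443 -0.1886  0.1065] yaw -87.5 F [ 0.2 -0.8  0.3] w 0.0001
(0.56, 0.0, 0.11, -91.0) -> [-187.7   -3.3   24. ] [ 0.1  3.5 -0.1] len 189
(0.563, 0.175, 0.11, -91.0) -> [-362.4   -3.1   34.7] [ 0.1  3.5 -0.1] len 364
top [300.6 247.2] [0.5616 0.1267] bay [-57.2 400.7] tool [-310.8   29.7]
scene [170.8 405.5] [ 0.5973 -0.3145] bay [ 43.8 -30.3] tool [129.7  44.8]
scene [323.2 266. ] [0.5621 0.125 ] bay [-56.5 399.1] tool [-311.    31.7]
scene [320.8 227.9] [0.4783 0.1942] bay [-149.7  455.1] tool [-384.4  -48.5]
yaw -91.5 start [0.5633 0.174 ] end [ 0.5512 -0.2792] L 0.438
```

View pics/scene6.png

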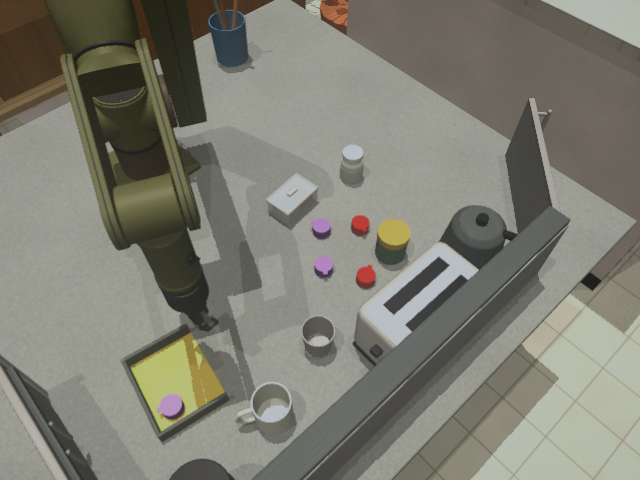

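Emit:
servo_tool(increments=[{"tx":-38,"ty":-3,"tz":5,"rx":0,"ry":1,"rz":0,"grip":1},{"tx":-77,"ty":-3,"tz":10,"rx":0,"ry":2,"rz":0,"grip":1},{"tx":-116,"ty":-3,"tz":15,"rx":0,"ry":3,"rz":0,"grip":1},{"tx":-155,"ty":-3,"tz":20,"rx":0,"ry":4,"rz":0,"grip":1},{"tx":-194,"ty":-3,"tz":24,"rx":0,"ry":4,"rz":0,"grip":1}])

```text
time_s: 6.17
eef_pos: [0.5597, 0.0063, 0.1087]
tool_rot: [-1.571, 0.0, -1.591]
wrist_force: [0.5, -0.6, -1.0]
gripper_width: 0.0001
```

Emit:
servo_tool(increments=[{"tx":-38,"ty":0,"tz":3,"rx":0,"ry":0,"rz":0,"grip":1},{"tx":-77,"ty":0,"tz":6,"rx":0,"ry":0,"rz":0,"grip":1},{"tx":-116,"ty":0,"tz":8,"rx":0,"ry":0,"rz":0,"grip":1},{"tx":-150,"ty":0,"tz":8,"rx":0,"ry":0,"rz":0,"grip":1},{"tx":-168,"ty":0,"tz":8,"rx":0,"ry":0,"rz":0,"grip":1}])

```text
time_s: 6.58
eef_pos: [0.571, 0.1764, 0.1085]
tool_rot: [-1.571, 0.001, -1.587]
wrist_force: [0.0, 0.6, -0.1]
gripper_width: 0.0001
```

```bash
python3 look.py 7 .5635 .175 .006 -91.5; python3 - <<'E'
from g import *
push([.562,.126],b2w(-6,-32),48)
E
```

```text
t 6.58 tcp [0.571  0.1764 0.1085] yaw -90.9 F [ 0.   0.6 -0.1] w 0.0001
(0.5635, 0.175, 0.006, -91.5) -> [  1.7 102.5  -7.4] [ 0.   0.6 -0.1] len 103
top [297.7 248.1] [0.5594 0.1343] bay [-60.5 407.9] tool [ 44.2 -11.1]
top [468.7 228.8] [ 0.5997 -0.3158] bay [ 46.4 -31.2] tool [493.7  36.1]
scene [170.8 405.4] [ 0.597  -0.3143] bay [ 43.5 -30.2] tool [489.6  33.1]
scene [323.4 266.1] [0.5624 0.1252] bay [-56.2 399.3] tool [50.7 -7.9]
scene [321.  228.1] [0.479  0.1942] bay [-149.   455.2] tool [-17.1 -92.3]
yaw -91.9 start [0.5636 0.174 ] end [ 0.5489 -0.2758] L 0.435
```

Emit:
servo_tool(increments=[{"tx":0,"ty":30,"tz":-4,"rx":0,"ry":1,"rz":0,"grip":1},{"tx":0,"ty":65,"tz":-7,"rx":0,"ry":1,"rz":0,"grip":1},{"tx":0,"ty":90,"tz":-7,"rx":0,"ry":1,"rz":0,"grip":1},{"tx":0,"ty":100,"tz":-7,"rx":0,"ry":1,"rz":0,"grip":1},{"tx":0,"ty":102,"tz":-7,"rx":0,"ry":1,"rz":0,"grip":1}])

```text
time_s: 7.1
eef_pos: [0.5623, 0.171, 0.0046]
tool_rot: [-1.577, -0.002, -1.608]
wrist_force: [-1.1, 0.1, 0.4]
gripper_width: 0.0001
```

```bash
python3 look.py 8 .549 -.276 .006 -91.9
```

```text
t 7.1 tcp [0.5623 0.171  0.0046] yaw -92.2 F [-1.1  0.1  0.4] w 0.0001
(0.549, -0.276, 0.006, -91.9) -> [447.1  -0.6   3.5] [ 0.3 -0.3  0.1] len 447
top [298.6 250.4] [0.5534 0.1322] bay [-66.2 404.9] tool [39.5 -8.8]
top [468.8 228.8] [ 0.5999 -0.3159] bay [ 46.6 -31.3] tool [485.5  54.6]
scene [170.8 405.5] [ 0.5972 -0.3145] bay [ 43.7 -30.3] tool [484.7  50.7]
scene [323.3 266.1] [0.5624 0.125 ] bay [-56.2 399.1] tool [46.8 -0.8]
scene [318. 233.] [0.4849 0.1791] bay [-140.9  441.1] tool [ -4.3 -80.3]
```

Emit:
servo_tool(increments=[{"tx":6,"ty":-1,"tz":0,"rx":0,"ry":0,"rz":0,"grip":1},{"tx":14,"ty":-1,"tz":0,"rx":0,"ry":0,"rz":0,"grip":1},{"tx":23,"ty":-1,"tz":0,"rx":0,"ry":0,"rz":0,"grip":1},{"tx":34,"ty":-1,"tz":0,"rx":0,"ry":0,"rz":0,"grip":1},{"tx":46,"ty":-1,"tz":0,"rx":0,"ry":0,"rz":0,"grip":1}])

```text
time_s: 7.62
eef_pos: [0.5635, 0.1254, 0.0092]
tool_rot: [-1.569, 0.0, -1.608]
wrist_force: [-0.1, 0.4, 0.9]
gripper_width: -0.0002
```

Emit:
servo_tool(increments=[{"tx":14,"ty":0,"tz":0,"rx":0,"ry":0,"rz":0,"grip":1},{"tx":28,"ty":0,"tz":0,"rx":0,"ry":0,"rz":0,"grip":1},{"tx":42,"ty":0,"tz":0,"rx":0,"ry":0,"rz":0,"grip":1},{"tx":56,"ty":0,"tz":0,"rx":0,"ry":0,"rz":0,"grip":1},{"tx":70,"ty":0,"tz":0,"rx":0,"ry":0,"rz":0,"grip":1}])

```text
time_s: 8.03
eef_pos: [0.5602, 0.0549, 0.0083]
tool_rot: [-1.571, -0.0, -1.609]
wrist_force: [0.3, 0.2, 0.4]
gripper_width: 0.0003
```

```bash
python3 look.py 9 .549 -.276 .006 -91.9
```

```text
t 8.03 tcp [0.5602 0.0549 0.0083] yaw -92.2 F [0.3 0.2 0.4] w 0.0003
(0.549, -0.276, 0.006, -91.9) -> [331.    2.3   1.4] [ 0.  -0.3  0. ] len 331
top [274.1 281.6] [0.4736 0.1972] bay [-154.8  457.3] tool [-141.1  -91.9]
top [468.8 228.8] [ 0.5999 -0.3159] bay [ 46.6 -31.3] tool [366.7  54.1]
scene [170.8 405.4] [ 0.5971 -0.3144] bay [ 43.6 -30.2] tool [366.6  51.7]
scene [286.2 292.2] [0.5568 0.0173] bay [-45.7 291.8] tool [36.8 -1.8]
scene [322.1 228. ] [0.4805 0.1964] bay [-147.8  457.6] tool [-139.1  -85.2]
```

Emit:
servo_tool(increments=[{"tx":14,"ty":0,"tz":0,"rx":0,"ry":0,"rz":0,"grip":1},{"tx":28,"ty":0,"tz":0,"rx":0,"ry":0,"rz":0,"grip":1},{"tx":42,"ty":0,"tz":0,"rx":0,"ry":0,"rz":0,"grip":1},{"tx":56,"ty":0,"tz":0,"rx":0,"ry":0,"rz":0,"grip":1},{"tx":70,"ty":0,"tz":0,"rx":0,"ry":0,"rz":0,"grip":1}])

```text
time_s: 8.55
eef_pos: [0.5577, -0.0141, 0.0082]
tool_rot: [-1.571, 0.0, -1.607]
wrist_force: [0.7, -0.1, -0.2]
gripper_width: -0.0001
```

Emit:
servo_tool(increments=[{"tx":14,"ty":0,"tz":0,"rx":0,"ry":0,"rz":0,"grip":1},{"tx":28,"ty":0,"tz":0,"rx":0,"ry":0,"rz":0,"grip":1},{"tx":42,"ty":0,"tz":0,"rx":0,"ry":0,"rz":0,"grip":1},{"tx":56,"ty":0,"tz":0,"rx":0,"ry":0,"rz":0,"grip":1},{"tx":70,"ty":0,"tz":0,"rx":0,"ry":0,"rz":0,"grip":1}])

```text
time_s: 8.97
eef_pos: [0.555, -0.0844, 0.0082]
tool_rot: [-1.571, 0.0, -1.608]
wrist_force: [0.1, 1.6, -0.3]
gripper_width: 0.0001
```

```bash
python3 look.py 10 .549 -.276 .006 -91.9
```

```text
t 8.97 tcp [ 0.555  -0.0844  0.0082] yaw -92.1 F [ 0.1  1.6 -0.3] w 0.0001
(0.549, -0.276, 0.006, -91.9) -> [191.7   2.2   1.1] [ 0.  -0.2 -0. ] len 192
top [468.7 228.8] [ 0.5997 -0.3158] bay [ 46.4 -31.2] tool [227.1  52.9]
scene [170.8 405.4] [ 0.5972 -0.3144] bay [ 43.7 -30.2] tool [226.9  50.7]
scene [235.2 328.6] [ 0.551 -0.121] bay [-30.8 154.2] tool [35.5 -3.1]
scene [320.9 228.1] [0.4789 0.194 ] bay [-149.1  454.9] tool [-276.4  -87.5]
```

Emit:
servo_tool(increments=[{"tx":14,"ty":0,"tz":-1,"rx":0,"ry":0,"rz":0,"grip":1},{"tx":28,"ty":0,"tz":-1,"rx":0,"ry":0,"rz":0,"grip":1},{"tx":42,"ty":0,"tz":-1,"rx":0,"ry":0,"rz":0,"grip":1},{"tx":56,"ty":0,"tz":-1,"rx":0,"ry":0,"rz":0,"grip":1},{"tx":70,"ty":0,"tz":-1,"rx":0,"ry":0,"rz":0,"grip":1}])

```text
time_s: 9.48
eef_pos: [0.5514, -0.1548, 0.0083]
tool_rot: [-1.571, -0.0, -1.608]
wrist_force: [-1.1, 0.5, -0.6]
gripper_width: 0.0001
```

Emit:
servo_tool(increments=[{"tx":13,"ty":0,"tz":0,"rx":0,"ry":0,"rz":0,"grip":1},{"tx":26,"ty":0,"tz":0,"rx":0,"ry":0,"rz":0,"grip":1},{"tx":38,"ty":0,"tz":0,"rx":0,"ry":0,"rz":0,"grip":1},{"tx":50,"ty":0,"tz":0,"rx":0,"ry":0,"rz":0,"grip":1},{"tx":61,"ty":0,"tz":0,"rx":0,"ry":0,"rz":0,"grip":1}])

```text
time_s: 9.9
eef_pos: [0.5492, -0.2156, 0.0083]
tool_rot: [-1.571, -0.0, -1.609]
wrist_force: [-0.8, 0.3, 0.5]
gripper_width: 0.0002
```

```bash
python3 look.py 11 .549 -.276 .006 -91.9
```

```text
t 9.9 tcp [ 0.5492 -0.2156  0.0083] yaw -92.2 F [-0.8  0.3  0.5] w 0.0002
(0.549, -0.276, 0.006, -91.9) -> [60.4  2.3  2.1] [-0.  -0.3  0. ] len 60
scene [171.  405.5] [ 0.5975 -0.3143] bay [ 44.  -30.1] tool [96.  51.6]
scene [182.8 365.5] [ 0.5444 -0.2506] bay [-18.  25.] tool [34.4 -3.9]
scene [320.8 228. ] [0.4784 0.194 ] bay [-149.5  454.9] tool [-407.3  -87.3]
```

Emit:
servo_tool(increments=[{"tx":13,"ty":0,"tz":0,"rx":0,"ry":0,"rz":0,"grip":1},{"tx":26,"ty":0,"tz":0,"rx":0,"ry":0,"rz":0,"grip":1},{"tx":38,"ty":0,"tz":0,"rx":0,"ry":0,"rz":0,"grip":1},{"tx":48,"ty":0,"tz":0,"rx":0,"ry":0,"rz":0,"grip":1},{"tx":55,"ty":0,"tz":0,"rx":0,"ry":0,"rz":0,"grip":1}])

```text
time_s: 10.42
eef_pos: [0.5473, -0.2709, 0.0084]
tool_rot: [-1.57, -0.001, -1.609]
wrist_force: [-0.0, 0.3, -0.0]
gripper_width: -0.0
```

Emit:
servo_tool(increments=[{"tx":0,"ty":0,"tz":0,"rx":0,"ry":0,"rz":0,"grip":1},{"tx":-15,"ty":-2,"tz":0,"rx":0,"ry":0,"rz":0,"grip":1},{"tx":-40,"ty":-30,"tz":0,"rx":0,"ry":-3,"rz":0,"grip":1},{"tx":-65,"ty":-60,"tz":0,"rx":0,"ry":-6,"rz":0,"grip":1},{"tx":-95,"ty":-90,"tz":0,"rx":0,"ry":-9,"rz":0,"grip":1}])

```text
time_s: 10.83
eef_pos: [0.5497, -0.173, 0.0979]
tool_rot: [-1.573, 0.002, -1.45]
wrist_force: [1.6, 0.2, 0.1]
gripper_width: 0.0001
```

```bash
python3 look.py 12 .466 .245 .12 -79; python3 - <<'E'
from g import *
push([.478,.195],b2w(-25,130),50)
push([.478,.195],b2w(-20,25),50)
E
```

```text
t 10.83 tcp [ 0.5497 -0.173   0.0979] yaw -83.1 F [1.6 0.2 0.1] w 0.0001
(0.466, 0.245, 0.12, -79.0) -> [-425.1  -21.3  -32.6] [ 0.1 -4.1 -0.1] len 427
top [466.2 249.7] [ 0.5446 -0.3052] bay [ -9.7 -29. ] tool [134.9 -25. ]
scene [171.  405.5] [ 0.5975 -0.3142] bay [ 44. -30.] tool [147.9  26.4]
scene [159.7 381.8] [ 0.5419 -0.3046] bay [-12.5 -28.8] tool [131.5 -27.6]
scene [320.7 227.9] [0.4783 0.1941] bay [-149.7  455. ] tool [-371.2  -28.9]
yaw -77.6 start [0.4672 0.2438] end [ 0.546  -0.1135] L 0.349
yaw -81.8 start [0.4708 0.2445] end [ 0.5377 -0.2176] L 0.45
```

View pics/scene12.png

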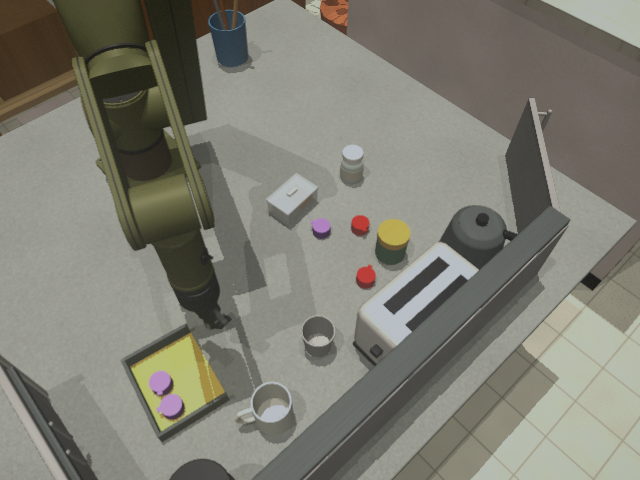

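Both cups sit in the bay, at scene pixels (160,382) and (171,405). The third is at (321,228), between the acrylic box and the red cups. I'll travel to a point behind it.

Emit:
servo_tool(increments=[{"tx":-40,"ty":-4,"tz":-3,"rx":0,"ry":0,"rz":0,"grip":1},{"tx":-80,"ty":-8,"tz":-6,"rx":0,"ry":0,"rz":0,"grip":1},{"tx":-120,"ty":-12,"tz":-9,"rx":0,"ry":0,"rz":0,"grip":1},{"tx":-160,"ty":-16,"tz":-12,"rx":0,"ry":0,"rz":0,"grip":1},{"tx":-200,"ty":-20,"tz":-15,"rx":0,"ry":0,"rz":0,"grip":1}])

```text
time_s: 11.35
eef_pos: [0.5103, 0.024, 0.1173]
tool_rot: [-1.572, 0.0, -1.452]
wrist_force: [-0.4, 0.3, 0.3]
gripper_width: 0.0001
```

Emit:
servo_tool(increments=[{"tx":-40,"ty":0,"tz":-3,"rx":0,"ry":0,"rz":0,"grip":1},{"tx":-80,"ty":0,"tz":-6,"rx":0,"ry":0,"rz":0,"grip":1},{"tx":-120,"ty":0,"tz":-9,"rx":0,"ry":0,"rz":0,"grip":1},{"tx":-160,"ty":0,"tz":-12,"rx":0,"ry":0,"rz":0,"grip":1},{"tx":-200,"ty":0,"tz":-15,"rx":0,"ry":0,"rz":0,"grip":1}])

```text
time_s: 11.77
eef_pos: [0.4714, 0.2206, 0.1172]
tool_rot: [-1.572, -0.0, -1.451]
wrist_force: [1.9, -0.4, 0.3]
gripper_width: 0.0001
```

```bash
python3 - <<'E'
from g import *
push([.478,.195],b2w(-28,20),50)
E
python3 look.py 13 .471 .245 .05 -82.6;
```

```text
yaw -82.9 start [0.4718 0.2446] end [ 0.5297 -0.2213] L 0.453
t 11.77 tcp [0.4714 0.2206 0.1172] yaw -83.1 F [ 1.9 -0.4  0.3] w 0.0001
(0.471, 0.245, 0.05, -82.6) -> [-24.2  67.2   2.6] [ 0.1 -0.5  0. ] len 71
top [466.4 249.8] [ 0.5446 -0.3056] bay [ -9.6 -29.4] tool [538.4   8.8]
top [468.8 228.8] [ 0.5998 -0.3159] bay [ 46.5 -31.3] tool [555.4  62.4]
scene [170.8 405.5] [ 0.5972 -0.3144] bay [ 43.7 -30.2] tool [550.2  57.6]
scene [159.7 381.8] [ 0.5418 -0.3044] bay [-12.6 -28.6] tool [533.4   3.9]
scene [320.9 228.2] [0.479  0.1938] bay [-148.9  454.8] tool [31.2  4. ]
```

Emit:
servo_tool(increments=[{"tx":-12,"ty":0,"tz":2,"rx":0,"ry":0,"rz":0,"grip":1},{"tx":-23,"ty":10,"tz":3,"rx":0,"ry":0,"rz":0,"grip":1},{"tx":-24,"ty":35,"tz":3,"rx":0,"ry":0,"rz":0,"grip":1},{"tx":-24,"ty":60,"tz":3,"rx":0,"ry":0,"rz":0,"grip":1},{"tx":-24,"ty":75,"tz":3,"rx":0,"ry":0,"rz":0,"grip":1}])

```text
time_s: 12.28
eef_pos: [0.4723, 0.242, 0.0401]
tool_rot: [-1.573, -0.001, -1.453]
wrist_force: [-0.5, -0.5, 1.1]
gripper_width: -0.0001
```

```bash
python3 look.py 14 .4718 .2446 .007 -82.9
```

```text
t 12.28 tcp [0.4723 0.242  0.0401] yaw -83.2 F [-0.5 -0.5  1.1] w -0.0001
(0.4718, 0.2446, 0.007, -82.9) -> [-2.7 33.1 -0.1] [ 0.2 -0.3  0. ] len 33
top [277.2 278.9] [0.4805 0.189 ] bay [-146.7  450.2] tool [52.9  3.6]
top [466.4 249.8] [ 0.5446 -0.3056] bay [ -9.6 -29.4] tool [551.6   9.2]
top [468.8 228.8] [ 0.5999 -0.3159] bay [ 46.6 -31.3] tool [568.4  62.9]
scene [170.8 405.5] [ 0.5973 -0.3145] bay [ 43.8 -30.3] tool [566.7  60.2]
scene [159.7 381.8] [ 0.5418 -0.3045] bay [-12.6 -28.7] tool [550.2   6.2]
scene [321.  227.9] [0.4787 0.1946] bay [-149.3  455.5] tool [47.2  2.1]
```

View pics/scene14.png

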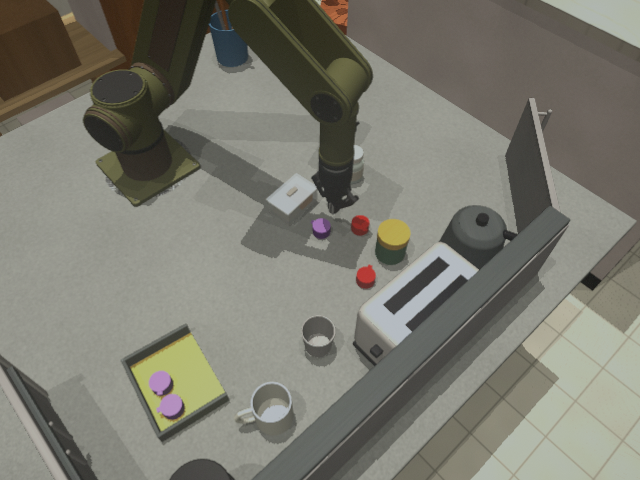

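Emit:
servo_tool(increments=[{"tx":-2,"ty":8,"tz":1,"rx":0,"ry":0,"rz":0,"grip":1},{"tx":-2,"ty":18,"tz":1,"rx":0,"ry":0,"rz":0,"grip":1},{"tx":-2,"ty":26,"tz":1,"rx":0,"ry":0,"rz":0,"grip":1},{"tx":-2,"ty":31,"tz":1,"rx":0,"ry":0,"rz":0,"grip":1},{"tx":0,"ty":33,"tz":1,"rx":0,"ry":0,"rz":0,"grip":1}])

```text
time_s: 12.8
eef_pos: [0.4741, 0.243, 0.0091]
tool_rot: [-1.571, -0.0, -1.451]
wrist_force: [0.7, 0.4, 0.5]
gripper_width: -0.0001
```

Emit:
servo_tool(increments=[{"tx":5,"ty":0,"tz":0,"rx":0,"ry":0,"rz":0,"grip":1},{"tx":12,"ty":0,"tz":0,"rx":0,"ry":0,"rz":0,"grip":1},{"tx":20,"ty":0,"tz":0,"rx":0,"ry":0,"rz":0,"grip":1},{"tx":30,"ty":0,"tz":0,"rx":0,"ry":0,"rz":0,"grip":1},{"tx":41,"ty":0,"tz":0,"rx":0,"ry":0,"rz":0,"grip":1}])

```text
time_s: 13.22
eef_pos: [0.4795, 0.2014, 0.0102]
tool_rot: [-1.57, 0.0, -1.451]
wrist_force: [-0.6, -0.6, 0.2]
gripper_width: -0.0001
```

```bash
python3 look.py 15 .5297 -.2213 .007 -82.9
```

```text
t 13.22 tcp [0.4795 0.2014 0.0102] yaw -83.1 F [-0.6 -0.6  0.2] w -0.0001
(0.5297, -0.2213, 0.007, -82.9) -> [425.7   3.1  -0.7] [-0.  -0.2 -0. ] len 426
top [466.4 249.8] [ 0.5446 -0.3056] bay [ -9.6 -29.4] tool [509.3   4.8]
top [468.7 228.8] [ 0.5997 -0.3158] bay [ 46.4 -31.2] tool [526.   58.3]
scene [170.8 405.6] [ 0.5973 -0.3146] bay [ 43.8 -30.4] tool [525.3  56.8]
scene [159.7 381.8] [ 0.5417 -0.3045] bay [-12.7 -28.7] tool [508.7   2.8]
scene [312.6 235.7] [0.4819 0.1641] bay [-141.6  425.8] tool [36.4 -1.6]
```

Contact is good. I'll continue with cup_a, 2 mm lower.

Emit:
servo_tool(increments=[{"tx":14,"ty":1,"tz":-1,"rx":0,"ry":0,"rz":0,"grip":1},{"tx":28,"ty":2,"tz":-1,"rx":0,"ry":0,"rz":0,"grip":1},{"tx":42,"ty":2,"tz":-1,"rx":0,"ry":0,"rz":0,"grip":1},{"tx":56,"ty":2,"tz":-1,"rx":0,"ry":0,"rz":0,"grip":1},{"tx":70,"ty":2,"tz":-1,"rx":0,"ry":0,"rz":0,"grip":1}])

```text
time_s: 13.73
eef_pos: [0.4867, 0.1321, 0.0079]
tool_rot: [-1.57, 0.0, -1.452]
wrist_force: [-0.6, 0.6, -0.2]
gripper_width: -0.0002
```

Emit:
servo_tool(increments=[{"tx":14,"ty":0,"tz":0,"rx":0,"ry":0,"rz":0,"grip":1},{"tx":28,"ty":0,"tz":0,"rx":0,"ry":0,"rz":0,"grip":1},{"tx":42,"ty":0,"tz":0,"rx":0,"ry":0,"rz":0,"grip":1},{"tx":56,"ty":0,"tz":0,"rx":0,"ry":0,"rz":0,"grip":1},{"tx":70,"ty":0,"tz":0,"rx":0,"ry":0,"rz":0,"grip":1}])

```text
time_s: 14.15
eef_pos: [0.495, 0.0625, 0.0079]
tool_rot: [-1.57, 0.0, -1.452]
wrist_force: [1.2, 0.7, -0.3]
gripper_width: -0.0003
```

```bash
python3 look.py 16 .5297 -.2213 .007 -82.9
```

```text
t 14.15 tcp [0.495  0.0625 0.0079] yaw -83.2 F [ 1.2  0.7 -0.3] w -0.0003
(0.5297, -0.2213, 0.007, -82.9) -> [285.9   0.9   0.7] [-0.  -0.3 -0. ] len 286
top [466.4 249.8] [ 0.5446 -0.3056] bay [ -9.6 -29.4] tool [369.4   5.4]
top [468.7 228.8] [ 0.5997 -0.3158] bay [ 46.4 -31.2] tool [386.   58.9]
scene [170.8 405.5] [ 0.5972 -0.3145] bay [ 43.7 -30.3] tool [385.4  57.2]
scene [159.6 381.8] [ 0.5417 -0.3045] bay [-12.7 -28.7] tool [369.    3.2]
scene [272.1 273.5] [0.4981 0.025 ] bay [-104.9  290.7] tool [36.7 -1.6]
```

Emit:
servo_tool(increments=[{"tx":14,"ty":0,"tz":0,"rx":0,"ry":0,"rz":0,"grip":1},{"tx":28,"ty":0,"tz":0,"rx":0,"ry":0,"rz":0,"grip":1},{"tx":42,"ty":0,"tz":0,"rx":0,"ry":0,"rz":0,"grip":1},{"tx":56,"ty":0,"tz":0,"rx":0,"ry":0,"rz":0,"grip":1},{"tx":70,"ty":0,"tz":0,"rx":0,"ry":0,"rz":0,"grip":1}])

```text
time_s: 14.67
eef_pos: [0.5033, -0.0062, 0.0079]
tool_rot: [-1.571, 0.0, -1.451]
wrist_force: [-0.4, 1.1, -0.0]
gripper_width: -0.0002
```

Emit:
servo_tool(increments=[{"tx":14,"ty":0,"tz":0,"rx":0,"ry":0,"rz":0,"grip":1},{"tx":28,"ty":0,"tz":0,"rx":0,"ry":0,"rz":0,"grip":1},{"tx":42,"ty":0,"tz":0,"rx":0,"ry":0,"rz":0,"grip":1},{"tx":56,"ty":0,"tz":0,"rx":0,"ry":0,"rz":0,"grip":1},{"tx":70,"ty":0,"tz":0,"rx":0,"ry":0,"rz":0,"grip":1}])

```text
time_s: 15.08
eef_pos: [0.5117, -0.0757, 0.0079]
tool_rot: [-1.571, 0.0, -1.451]
wrist_force: [-0.5, 0.1, 0.5]
gripper_width: -0.0001
```

```bash
python3 look.py 17 .5297 -.2213 .007 -82.9
```

```text
t 15.08 tcp [ 0.5117 -0.0757  0.0079] yaw -83.2 F [-0.5  0.1  0.5] w -0.0001
(0.5297, -0.2213, 0.007, -82.9) -> [146.7   0.8   0.5] [-0.  -0.3 -0. ] len 147
top [466.3 249.8] [ 0.5445 -0.3054] bay [ -9.8 -29.2] tool [229.6   4.5]
top [468.7 228.8] [ 0.5997 -0.3158] bay [ 46.4 -31.2] tool [246.5  58. ]
scene [170.8 405.5] [ 0.5973 -0.3144] bay [ 43.8 -30.2] tool [245.8  56.3]
scene [159.7 381.8] [ 0.5417 -0.3045] bay [-12.7 -28.7] tool [229.4   2.2]
scene [228.  314.8] [ 0.5143 -0.1126] bay [-68.4 157. ] tool [35.7 -2.5]
```

View pics/scene17.png

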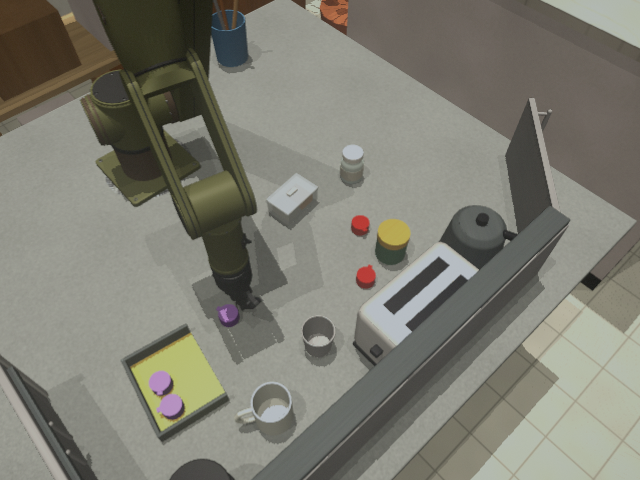

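Emit:
servo_tool(increments=[{"tx":14,"ty":0,"tz":0,"rx":0,"ry":0,"rz":0,"grip":1},{"tx":28,"ty":0,"tz":0,"rx":0,"ry":0,"rz":0,"grip":1},{"tx":42,"ty":0,"tz":0,"rx":0,"ry":0,"rz":0,"grip":1},{"tx":56,"ty":0,"tz":0,"rx":0,"ry":0,"rz":0,"grip":1},{"tx":68,"ty":0,"tz":0,"rx":0,"ry":0,"rz":0,"grip":1}])

```text
time_s: 15.6
eef_pos: [0.5201, -0.1445, 0.0078]
tool_rot: [-1.57, -0.0, -1.451]
wrist_force: [-0.7, 0.4, 0.1]
gripper_width: -0.0003
```

```bash
python3 look.py 18 .5297 -.2213 .007 -82.9
```

```text
t 15.6 tcp [ 0.5201 -0.1445  0.0078] yaw -83.2 F [-0.7  0.4  0.1] w -0.0003
(0.5297, -0.2213, 0.007, -82.9) -> [77.4  0.8  0.3] [-0.  -0.3  0. ] len 77
scene [170.8 405.5] [ 0.5973 -0.3144] bay [ 43.8 -30.2] tool [176.7  56.2]
scene [159.7 381.8] [ 0.5418 -0.3045] bay [-12.6 -28.7] tool [160.4   2.2]
scene [204.3 336.5] [ 0.5215 -0.1805] bay [-51.1  90.9] tool [34.8 -3.4]
```

Emit:
servo_tool(increments=[{"tx":14,"ty":0,"tz":0,"rx":0,"ry":0,"rz":0,"grip":1},{"tx":29,"ty":0,"tz":0,"rx":0,"ry":0,"rz":0,"grip":1},{"tx":44,"ty":0,"tz":0,"rx":0,"ry":0,"rz":0,"grip":1},{"tx":58,"ty":0,"tz":0,"rx":0,"ry":0,"rz":0,"grip":1},{"tx":70,"ty":0,"tz":0,"rx":0,"ry":0,"rz":0,"grip":1}])

```text
time_s: 16.12
eef_pos: [0.5285, -0.2148, 0.0078]
tool_rot: [-1.57, -0.001, -1.452]
wrist_force: [0.1, 0.8, -0.2]
gripper_width: -0.0001
```

```bash
python3 look.py 19 .5297 -.2213 .007 -82.9
```

```text
t 16.12 tcp [ 0.5285 -0.2148  0.0078] yaw -83.2 F [ 0.1  0.8 -0.2] w -0.0001
(0.5297, -0.2213, 0.007, -82.9) -> [6.6 0.8 0.4] [-0.  -0.3  0. ] len 7
scene [171.2 406.1] [ 0.5989 -0.3145] bay [ 45.4 -30.1] tool [106.4  57.7]
scene [160.  382.6] [ 0.5436 -0.3049] bay [-10.7 -28.8] tool [90.4  3.9]
scene [179.  360.8] [ 0.5308 -0.2507] bay [-31.5  22.9] tool [35.1 -2.5]
```

cup_a is at bay (-31,23). I'll back off, lift, and move clear for a full check.

Emit:
servo_tool(increments=[{"tx":0,"ty":0,"tz":0,"rx":0,"ry":0,"rz":0,"grip":1},{"tx":-15,"ty":-2,"tz":0,"rx":0,"ry":0,"rz":0,"grip":1},{"tx":-40,"ty":-30,"tz":0,"rx":0,"ry":0,"rz":0,"grip":1},{"tx":-70,"ty":-58,"tz":0,"rx":0,"ry":0,"rz":0,"grip":1},{"tx":-100,"ty":-86,"tz":0,"rx":0,"ry":0,"rz":0,"grip":1}])

```text
time_s: 16.63
eef_pos: [0.5143, -0.1109, 0.0939]
tool_rot: [-1.574, 0.002, -1.452]
wrist_force: [1.3, -0.2, 0.0]
gripper_width: -0.0
```

Emit:
servo_tool(increments=[{"tx":-30,"ty":-25,"tz":0,"rx":0,"ry":0,"rz":0,"grip":1},{"tx":-60,"ty":-50,"tz":0,"rx":0,"ry":0,"rz":0,"grip":1},{"tx":-90,"ty":-75,"tz":0,"rx":0,"ry":0,"rz":0,"grip":1},{"tx":-120,"ty":-100,"tz":0,"rx":0,"ry":0,"rz":0,"grip":1},{"tx":-140,"ty":-110,"tz":0,"rx":0,"ry":0,"rz":0,"grip":1}])

```text
time_s: 17.05
eef_pos: [0.4989, 0.0295, 0.2071]
tool_rot: [-1.567, 0.001, -1.449]
wrist_force: [0.8, 0.8, -0.5]
gripper_width: -0.0001
```

```bash
python3 look.py 20; python3 - <<'E'
from h import *
a=cv2.imread("pics/top20.png");b=cv2.imread("pics/scene20.png")
for n,i in(("top",a),("scene",b)):
    for x in cups(n,i[:,:,::-1].copy())[1]["red"]: print(n,"red",*x)
cv2.imwrite("pics/fin.png",np.hstack([cv2.resize(a[180:310,390:520],(400,400)),cv2.resize(b[310:450,110:250],(400,400))]))
E
```

```text
t 17.05 tcp [0.4989 0.0295 0.2071] yaw -83.0 F [ 0.8  0.8 -0.5] w -0.0001
top [446.  255.3] [ 0.5313 -0.2513] bay [-30.9  22.4] tool [285.2  -2.8]
top [466.4 249.7] [ 0.5446 -0.3057] bay [ -9.6 -29.5] tool [340.8   3.7]
top [468.7 228.8] [ 0.5997 -0.3158] bay [ 46.4 -31.2] tool [357.6  57.1]
scene [170.8 405.5] [ 0.5973 -0.3145] bay [ 43.8 -30.3] tool [353.8  54.7]
scene [159.7 382. ] [ 0.5422 -0.3048] bay [-12.1 -28.9] tool [337.3   1.2]
scene [178.5 359.9] [ 0.5284 -0.2503] bay [-33.9  22.9] tool [281.5  -5.7]
top red [244.5 258.9] [0.5344 0.2735] 225
top red [280.6 215.2] [0.6479 0.1778] 222
scene red [365.6 274.8] [0.646  0.1793] 236
scene red [360.1 222.7] [0.5328 0.2747] 199
```

View pics/fin.png

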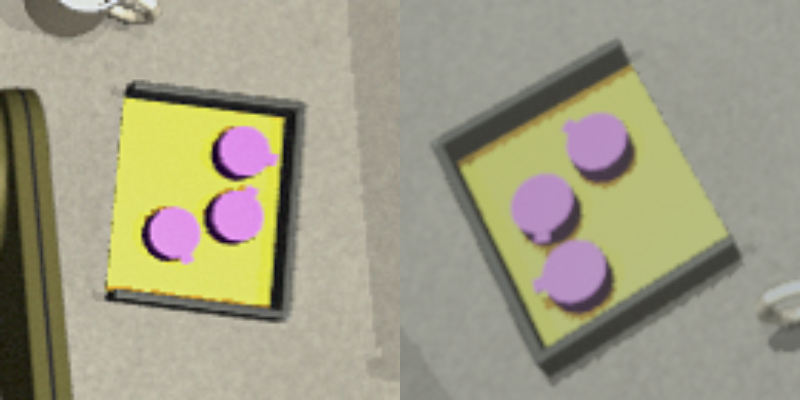

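View pics/top20.png

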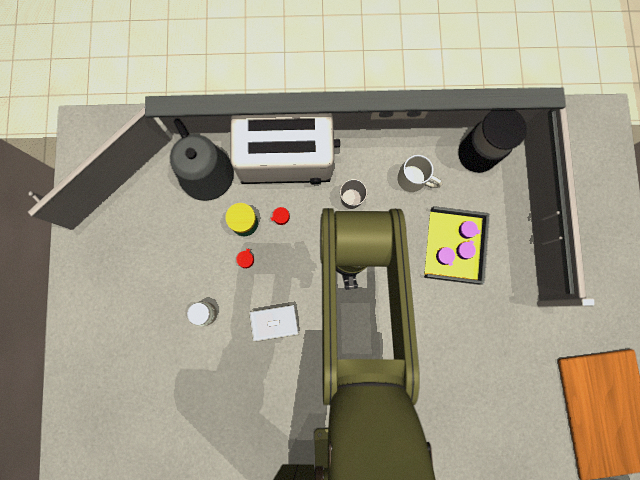

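The top view shows all three cups upright inside the bay at (446,255), (466,250) and (469,229). The other objects look unmoved. I'll compare the pictures before handing in.

```bash
python3 - <<'E'
import cv2,numpy as np
a=cv2.imread("pics/scene0.png");b=cv2.imread("pics/scene20.png");c=cv2.imread("pics/top0.png");d=cv2.imread("pics/top20.png")
def sh(p,q,r,n):
    x,y,w=r;A=cv2.cvtColor(p[y-w:y+w,x-w:x+w],cv2.COLOR_BGR2GRAY).astype(np.float32);B=cv2.cvtColor(q[y-w:y+w,x-w:x+w],cv2.COLOR_BGR2GRAY).astype(np.float32)
    print(n,np.round(cv2.phaseCorrelate(A,B,cv2.createHanningWindow((2*w,2*w),cv2.CV_32F))[0],2),"maxabs diff mean",round(float(np.abs(A-B).mean()),1))
for n,r in dict(mug=(418,172,28),tumbler=(353,193,20),caddy=(240,218,24),box=(274,322,32),jar=(200,312,24),door=(95,170,50)).items(): sh(c,d,r,"top "+n)
for n,r in dict(mug=(268,408,34),tumbler=(319,336,26),caddy=(392,240,26),box=(293,198,32),jar=(352,164,24),door=(530,150,50)).items(): sh(a,b,r,"scene "+n)
E
```

```text
top mug [ 0.01 -0.03] maxabs diff mean 11.4
top tumbler [-0.01 -0.08] maxabs diff mean 4.2
top caddy [-0.01 -0.04] maxabs diff mean 4.7
top box [-0.    0.05] maxabs diff mean 4.9
top jar [-0.07  0.02] maxabs diff mean 4.6
top door [-0.1   0.03] maxabs diff mean 3.5
scene mug [ 0.01 -0.03] maxabs diff mean 10.7
scene tumbler [0.16 0.18] maxabs diff mean 12.4
scene caddy [ 0.06 -0.  ] maxabs diff mean 9.9
scene box [0.42 0.09] maxabs diff mean 13.3
scene jar [0.01 0.05] maxabs diff mean 4.9
scene door [ 0.04 -0.01] maxabs diff mean 3.4
```

Nothing else moved: the shifts are sub-pixel, and the brightness differences come from the arm's shadow. Handing in.

```bash
python3 -c "
from rig import order
print(order.sign_off())"
```

```text
the job is handed in; nothing more can be done
None
```

All three purple cups are standing upright inside the bay, and I handed the job in at about 17 s of the 72 s allowed. I swept them in one at a time with the side of the closed fingers, then lifted the arm clear.

- **Cups:** their centres are at about (46,−31), (−10,−29) and (−31,+22) mm in the bay. The nearest edge to the mouth line is at least 25 mm inside it, not counting the small lid tab. The top and scene cameras agree to within about 3 mm.
- **Everything else:** the two red cups stayed within 1 mm of where they started. The mug, tumbler, caddy, acrylic box, jar and door shifted by less than half a pixel in both views.
- **Force:** the wrist readings reported after each move stayed around 2 N or less.
- **Failed or disagreeing checks:** my first move call was refused because its rows left out some fields. During pushes the top view was sometimes partly blocked by the arm, so I followed the cups with the scene camera.

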